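Make up the lunch board and the table caddy

ROBOT

A 7-joint arm with a two-finger parallel gripper is mounted at the origin on a cart in front of the work surface, level with it; the furniture and walls round the work are solid. World frame = base frame: x ahead of the robot, y to its left, z up, the work surface at z = 0. Lengths are in m, angles in rad, forces in N, time in s.
With the tool pointing down it reaches from about 0.4 to 0.875 m from the base axis. Payload 6.5 kg.
Tool frame: the origin (TCP) lies midway between the tips of the shut fingers; the grasp point (between the pads) lies 19 mm behind it; z points along the fingers, y is the line along which they close (so a half turn about z gives the same grasp; the last joint's range is limited). The gripper opens to 85 mm and grips with 20 to 120 N. Pads are 22 mm wide; open, the fingers measure 114 mm over their backs; the gripper's body (76 mm by 85 mm) begins 54 mm behind the grasp point. The pads swing forward as they close: fully open they stand 13 mm farther back than shut.
Start: joints at [1.21, 0.536, -0.004, 1.538, 0.003, 1.067, -0.071], TCP at [0.189, -0.622, 0.231] pointing down, gripper open.
Joint ranges: [-2.7, 2.7], [-0.37, 2.16], [-1.27, 1.26], [0.24, 2.4], [-1.31, 4.45], [0.19, 1.91], [-2.76, 2.76]. Speed limits (rad/s): [2.39, 2.39, 3.14, 3.14, 3.14, 3.14, 3.14].

INTERFACE

Orientations are given as a rotation vector (axis times angle).
In Python, from station import manip gives the robot as it stands. The module is installed in compiled form; this text tells all that it offers.
- The arm moves only by the shell command python3 -m crank 'ROWS'. ROWS is JSON, a list of rows, each an object of numbers: "wx", "wy", "wz": the turn, a rotation vector about the tool's x, y, z in rad; "dx", "dy", "dz": the shift along the tool's x, y, z in mm; "jaw": the finger opening in mm, from 0 to 85.4. A call has 1 to 5 rows; each row shifts and turns the commanded pose from where the row before left it, along the tool's axes as they then stand; what a row does not reach is not made up. A row lasts 1/8 s, in which the tool goes at most 62.5 mm and 10.7 degrees, less where a joint would pass 70% of its speed; a pose out of reach is approached as far as the arm can. A call with a gripper value outside its range is refused whole. The fingers move at their own pace and stop on an object; the grip force is fixed at half the most. Time passes only in rows, so rows that do not move let the fingers close. It gives the time, the measured TCP pose, the force, the opening and the grip force at its end, in the units of the state.
- manip.observe(): the state, without advancing time (a new reading comes with each control period).
- manip.camera(name): name is "scene" or "top" or "wrist"; returns (picture, depth): 384x512x3 uint8, red, green, blue; 384x512 float32, m along the optical axis (not along the pixel's ray), 0 where there is no reading.
- manip.camera_model(name): a dict with "camera_matrix" (3x3 intrinsics, pixels), "T" (4x4, takes a point from camera to world coordinates); the wrist camera has in their place "T_tool_cam" (4x4, takes a point from camera to tool coordinates, whose origin is the TCP and whose axes are the flange's). Camera axes: x right, y down, z forward; pixel columns grow to the right and rows downward; lengths in m; the calibration is good to about 2 mm. A picture is of the moment at which its call begins: read the wrist's pose just before it. camera_model takes no time and is no camera call.
- manip.job_done(): hands the job in; it is judged then, once.
The state is a dict: "time": time; "qpos": joint angles; "qvel": joint speeds; "joint_torque": joint torques, N m; "eef_pos": TCP position; "tool_rot": TCP orientation; "wrist_force": force on the tool from outside, world axes, zero at the start; "torque": the same for the moment, N m; "grip_width": opening from 0.0 (shut) to 1.0 (fully open); "finger_force": force on a finger pad.
Only numpy, scipy, OpenCV 4.12 (cv2) and the standard library are available. Lean on these libraries where they do the work, as an engineer would, in place of code of your own. Each camera call takes 0.05 s, during which the arm holds its last target. There are 200 camera calls.

TASK

Make up two kits from the things on the marble worktop in front of you. On the wooden chopping board goes the lunch kit: the food tin standing upright, with the narrow dark coffee stick and the wider pale sugar stick lying flat beside it; into the grey open caddy goes the table kit: the salt shaker and the slim spice jar with the dark cap, both standing upright on its floor. Never let the tin, the shaker or the spice jar tip over, and leave the honey jar, the pepper mill and the teaspoon where they are.

Things in the scene. Friction and masses are not known exactly. Their poses are not given: they have to be found in the camera images.
- board: plain wooden chopping board, flat and firm, 170 mm (x) by 260 mm (y), 22 mm thick, empty at the start, on feet 6 mm high; origin at the centre of its underside, 6 mm above the worktop. Lies at the left or right of the stock, the caddy at the other side. Mind the microwave behind the right-hand place: 260 mm high, it fills x > 0.62 m, -0.48 < y < -0.04 m (robot base frame); carry things round in front
- caddy: grey plastic open-topped caddy standing firm on feet 6 mm high, 112 mm (x) by 186 mm (y) outside at the rim, 52 mm high, walls 11 mm; free inside 88 mm (x) by 162 mm (y), floor 3 mm above its underside; origin at the centre of its underside, 6 mm above the worktop, z up; its long side is its own y, roughly across in front of the robot
- tin: closed food tin with a pale label: plain round cylinder, 57 mm across, 72 mm high, the lowest of the upright stock, about 0.18 kg; origin at the centre of its underside, z up along its axis, any yaw
- salt_shaker: salt shaker with a domed grey top with holes: round, 44 mm across at 28 mm height, tapering upwards to 33 mm at 66 mm; top 34 mm across between 66 and 78 mm, domed above; 90 mm high in all, about 0.12 kg; flat foot 38 mm across; origin at the centre of its underside, z up along its axis, any yaw
- spice_jar: slim glass spice jar with a black cap that has a green mark on top: round, 40 mm across all the way up (cap 41 mm, above 84 mm), 105 mm high, about 0.11 kg; origin at the centre of its underside, z up along its axis, any yaw
- coffee_stick: narrow dark brown portion stick, stiff, lying flat, 16 mm (x) by 60 mm (y), 9 mm high, 0.012 kg; origin under its middle, long side is its own y
- sugar_stick: wide pale beige portion stick, stiff, lying flat, 24 mm (x) by 62 mm (y), 9 mm high, 0.012 kg; origin under its middle, long side is its own y
- teaspoon: bystander: metal teaspoon lying flat, 130 mm long (own x), 26 mm wide at the bowl, 11 mm high; origin under its middle; to be left where it is
- honey_jar: bystander: glass honey jar with a green lid, the widest of the upright stock: round, 68 mm across, 114 mm high; origin under its centre; to be left where it is
- pepper_mill: bystander: brown wooden pepper mill, the tallest of the stock: round, foot 58 mm across, 170 mm high; origin under its centre; to be left where it is

How it is judged:
By the outcome, as a careful person would: the job done as asked, in the order asked, and still so for the second after the job is handed in, with the robot touching nothing.
It also fails if it takes over 144 s, if anything falls off the work surface, if the arm or the gripper's body presses on something with over 40 N, if the wrist force passes 120 N, or if a joint passes its speed limit or range.

## Working session

There is one attempt and no reset: what is moved stays moved. The work goes in short steps, Python scripts to look and compute and a shell command to move; the robot and the scene stay as the last step left them, time stands still between calls to the robot, and variables do not carry over. Pictures are saved under pics/ and viewed, at most 14 in all, crops included, and the job is handed in when it is done.

```bash
mkdir -p pics; cat > h.py <<'E'
import numpy as np, cv2
from station import manip
from scipy.spatial.transform import Rotation as R
def pts(name):
    if name=="wrist":
        s=manip.observe(); 
    im,d=manip.camera(name); m=manip.camera_model(name); K=np.array(m["camera_matrix"])
    if name=="wrist":
        T=np.eye(4); T[:3,:3]=R.from_rotvec(s["tool_rot"]).as_matrix(); T[:3,3]=s["eef_pos"]; T=T@np.array(m["T_tool_cam"])
    else: T=np.array(m["T"])
    v,u=np.mgrid[:384,:512]
    P=np.stack([(u-K[0,2])/K[0,0]*d,(v-K[1,2])/K[1,1]*d,d],-1)@T[:3,:3].T+T[:3,3]
    P[d==0]=np.nan
    return im,P
E
python3 - <<'E'
from h import *
s=manip.observe(); print({k:np.round(v,3) for k,v in s.items()})
for n in("scene","top"):
    im,P=pts(n); np.savez("/tmp/"+n,im=im,P=P); print(n,np.round(manip.camera_model(n)["T"],3).tolist())
    cv2.imwrite(f"pics/{n}0.png",cv2.resize(im[:,:,::-1],(768,576)))
E
```

```text
{'time': np.float64(0.0), 'qpos': array([ 1.21 ,  0.537, -0.004,  1.539,  0.003,  1.067, -0.071]), 'qvel': array([-0.   , -0.001,  0.001, -0.   ,  0.001, -0.   , -0.001]), 'joint_torque': array([-1.0000e-03, -5.8341e+01,  1.0480e+00, -2.5910e+01,  1.2000e-02,
        1.0000e-02, -0.0000e+00]), 'eef_pos': array([ 0.189, -0.621,  0.23 ]), 'tool_rot': array([-3.106e+00, -4.610e-01,  1.000e-03]), 'wrist_force': array([-0.045,  0.106, -0.457]), 'torque': array([ 0.028, -0.008, -0.039]), 'finger_force': np.float64(0.0), 'grip_width': np.float64(0.999)}
scene [[-0.512, -0.511, 0.69, -0.474], [-0.859, 0.294, -0.42, 0.65], [0.012, -0.808, -0.589, 0.923], [0.0, 0.0, 0.0, 1.0]]
top [[0.004, -0.988, 0.156, 0.388], [-1.0, -0.0, 0.023, -0.006], [-0.022, -0.156, -0.987, 1.057], [0.0, 0.0, 0.0, 1.0]]
```

View pics/top0.png

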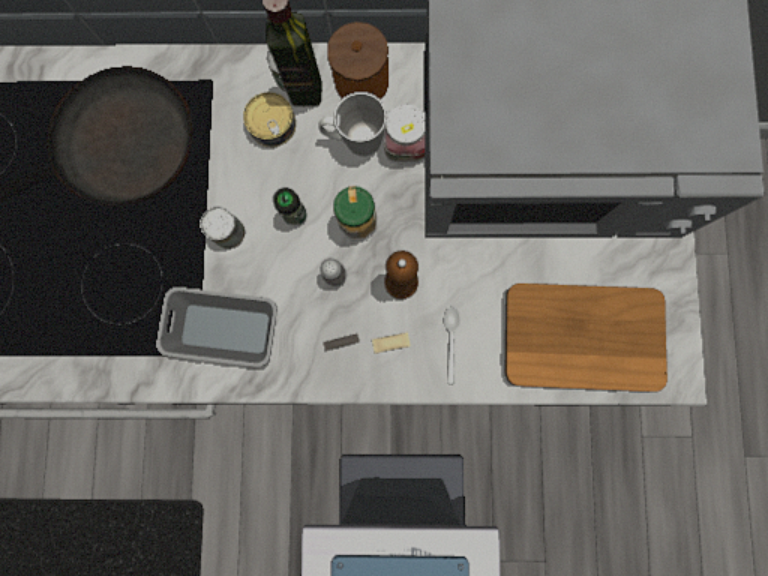

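View pics/scene0.png

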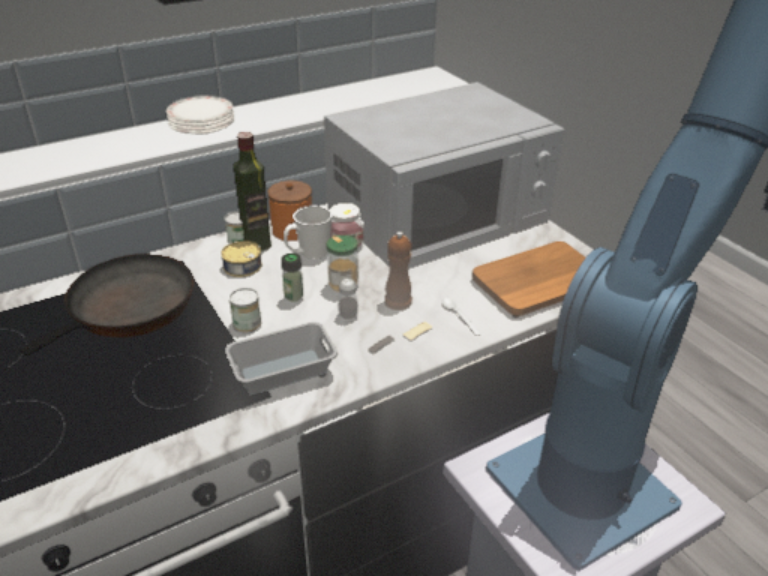

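Top view (768x576 scale): tin (218,227), spice jar (288,203), honey (355,208), shaker (332,271), mill (402,272), coffee (341,342), sugar (391,343), spoon (451,335), caddy (217,328), board (586,337).

```bash
python3 - <<'E'
from h import *
from scipy.optimize import least_squares
D={n:np.load(f"/tmp/{n}.npz") for n in("top","scene")}
t=D["top"]; P=t["P"]; 
for n,(u,v) in dict(tin=(218,224),spice=(288,198),honey=(350,205),salt=(332,268),mill=(402,262),coffee=(341,342),sugar=(391,343),spoon=(451,320),caddyfloor=(225,330),board=(586,337),table=(300,380),can=(268,115)).items():
    print(n,np.round(P[int(v/1.5),int(u/1.5)],3))
A=np.concatenate([P.reshape(-1,3),D["scene"]["P"].reshape(-1,3)]);A=A[~np.isnan(A).any(1)]
B=[P.reshape(-1,3),D["scene"]["P"].reshape(-1,3)]
def fit(n,c,r,z0,z1):
    for i,Q in enumerate(B+[A]):
        q=Q[(np.hypot(*(Q[:,:2]-c).T)<r+.02)&(Q[:,2]>z0)&(Q[:,2]<z1)]
        if len(q)<8: print(n,i,'few');continue
        f=lambda x:np.hypot(*(q[:,:2]-x).T)-r
        s=least_squares(f,c,loss="soft_l1",f_scale=.002);print(n,i,len(q),np.round(s.x,4),"med",np.round(np.median(np.abs(s.fun))*1e3,1))
for n,uv,r,z0,z1 in(("tin",(218,224),.0285,.01,.066),("spice",(288,198),.0203,.02,.098),("honey",(350,205),.034,.02,.08),("salt",(332,268),.021,.015,.04),("mill",(402,262),.02,.12,.16)):
    c=P[int(uv[1]/1.5),int(uv[0]/1.5),:2]; fit(n,c,r,z0,z1)
    for i,Q in enumerate(B):
        q=Q[(np.hypot(*(Q[:,:2]-c).T)<.04)]; zt=np.percentile(q[:,2],97); q=q[q[:,2]>zt-.008]; print("   top",zt.round(3),((q.max(0)+q.min(0))/2)[:2].round(4),(q.max(0)-q.min(0)).round(3))
def rect(n,cx,cy,rr,z0,z1,Q=B[0]):
    q=Q[(np.abs(Q[:,0]-cx)<rr[0])&(np.abs(Q[:,1]-cy)<rr[1])&(Q[:,2]>z0)&(Q[:,2]<z1)]
    (c,s,a)=cv2.minAreaRect((q[:,:2]*1000).astype(np.float32));print(n,len(q),np.round(c,1),np.round(s,1),round(a,1),"z",np.median(q[:,2]).round(4))
def at(u,v):return P[int(v/1.5),int(u/1.5)]
for k,(u,v),rr,z0,z1 in(("coffee",(341,342),(.03,.045),.005,.02),("sugar",(391,343),(.03,.045),.005,.02),("board",(586,337),(.12,.18),.02,.04),("caddyrim",(217,328),(.09,.13),.05,.07)):
    p=at(u,v); rect(k,p[0],p[1],rr,z0,z1)
# colour masks for sticks
im=t["im"].astype(int)
for k,(u,v) in dict(coffee=(341,342),sugar=(391,343)).items():
    u0,v0=int(u/1.5),int(v/1.5); m=np.zeros((384,512),bool)
    sub=im[v0-14:v0+14,u0-17:u0+17]; ref=im[v0,u0]
    mm=(np.abs(sub-ref).sum(2)<70); m[v0-14:v0+14,u0-17:u0+17]=mm
    lab,n=None,None; nl,L=cv2.connectedComponents(m.astype(np.uint8)); m=L==L[v0,u0]
    q=P[m]; c,s,a=cv2.minAreaRect((q[:,:2]*1000).astype(np.float32)); w=np.linalg.eigh(np.cov(q[:,:2].T))[1][:,1]
    print(k,m.sum(),np.round(c,1),np.round(s,1),round(a,1),"mean",q.mean(0).round(4),"axis deg from y",np.degrees(np.arctan2(-w[0],w[1])).round(1))
cv2.imwrite("pics/crop.png",cv2.resize(t["im"][180:270,100:300,::-1],None,fx=4,fy=4,interpolation=cv2.INTER_CUBIC))
E
```

```text
tin [0.64  0.298 0.065]
spice [0.671 0.175 0.105]
honey [0.659 0.076 0.113]
salt [0.563 0.106 0.089]
mill [ 0.557 -0.006  0.169]
coffee [nan nan nan]
sugar [0.449 0.014 0.008]
spoon [ 0.488 -0.087 -0.002]
caddyfloor [0.469 0.294 0.006]
board [ 0.459 -0.305  0.028]
table [ 0.387  0.166 -0.005]
can [0.842 0.229 0.038]
tin 0 227 [0.6396 0.299 ] med 0.7
tin 1 311 [0.6377 0.2999] med 1.3
tin 2 538 [0.6383 0.2997] med 1.4
   top 0.071 [0.639  0.2981] [0.056 0.056 0.013]
   top 0.071 [0.6367 0.3003] [0.062 0.056 0.01 ]
spice 0 161 [0.6701 0.1814] med 0.4
spice 1 280 [0.6681 0.183 ] med 1.3
spice 2 441 [0.6688 0.1825] med 1.2
   top 0.106 [0.6689 0.1805] [0.041 0.038 0.011]
   top 0.106 [0.6658 0.1851] [0.041 0.04  0.01 ]
honey 0 125 [0.6588 0.0726] med 0.6
honey 1 270 [0.6571 0.0723] med 1.7
honey 2 395 [0.6579 0.0726] med 1.3
   top 0.115 [0.6563 0.0709] [0.065 0.064 0.01 ]
   top 0.115 [0.6524 0.074 ] [0.065 0.063 0.012]
salt 0 36 [0.5623 0.11  ] med 0.3
salt 1 93 [0.5605 0.1113] med 1.2
salt 2 129 [0.561 0.111] med 1.3
   top 0.088 [0.5617 0.1101] [0.03  0.031 0.013]
   top 0.087 [0.556 0.114] [0.03  0.029 0.011]
mill 0 357 [ 0.5538 -0.0043] med 3.6
mill 1 220 [ 0.5501 -0.0011] med 3.2
mill 2 577 [ 0.5521 -0.0029] med 3.5
   top 0.162 [ 0.553  -0.0047] [0.032 0.033 0.018]
   top 0.157 [5.495e-01 3.000e-04] [0.033 0.035 0.021]
coffee 0 [0. 0.] [0. 0.] 0.0 z nan
sugar 158 [448.6  14.4] [23.6 59.8] 11.4 z 0.0073
board 7275 [ 458.8 -306.4] [260.8 170.5] 87.7 z 0.0264
caddyrim 815 [471.4 295.8] [188.4 112.2] 83.3 z 0.056
coffee 135 [450.9  98.5] [14.4 55.5] 15.3 mean [nan nan nan] axis deg from y nan
sugar 896 [451.4  16. ] [68.7 84.5] 0.1 mean [nan nan nan] axis deg from y nan
  return _methods._mean(a, axis=axis, dtype=dtype,
  ret = ret.dtype.type(ret / rcount)
```

View pics/crop.png

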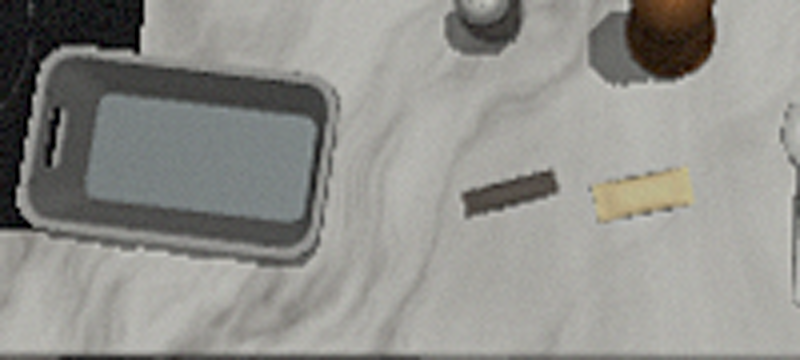

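The crop agrees with the measured poses: coffee centre at crop (510,193), sugar (642,194), caddy tilted about -7°. I'll turn the tool first, so that tool x = world y and tool y = world x.

```bash
python3 -m crank '[{"wz":-0.18},{"wz":-0.18},{"wz":-0.18},{"wz":-0.18},{"wz":-0.18}]'; python3 -m crank '[{"wz":-0.18},{"wz":-0.18},{"wz":-0.016},{}]'
python3 - <<'E'
from h import *
s=manip.observe(); print(R.from_rotvec(s["tool_rot"]).as_matrix().round(3),s["qpos"].round(3))
d=np.load("/tmp/top.npz"); m=manip.camera_model("top");K=np.array(m["camera_matrix"]);T=np.array(m["T"])
def ray(u,v,z):
    r=T[:3,:3]@np.linalg.inv(K)@[u,v,1]; return (T[:3,3]+r*(z-T[2,3])/r[2]).round(4)
im=d["im"]; g=cv2.cvtColor(im,cv2.COLOR_RGB2GRAY).astype(int)
hsv=cv2.cvtColor(im,cv2.COLOR_RGB2HSV)
for n,mask in(("coffee",g<105),("sugar",hsv[:,:,1]>60)):
    mm=np.zeros_like(g,np.uint8); sl=(slice(218,240),slice(213,242) if n=="coffee" else slice(245,277)); mm[sl]=mask[sl]
    v,u=np.nonzero(mm); q=np.array([ray(a,b,.009)[:2] for a,b in zip(u,v)])
    c,s_,a=cv2.minAreaRect((q*1000).astype(np.float32)); w=np.linalg.eigh(np.cov(q.T))[1][:,1]
    print(n,len(u),q.mean(0),np.round(c,1),np.round(s_,1),a, np.degrees(np.arctan2(-w[0]*np.sign(w[1]),abs(w[1]))))
E
```

```text
[[ 0.957  0.291 -0.001]
 [ 0.291 -0.957  0.001]
 [-0.    -0.002 -1.   ]] [ 1.21   0.537 -0.004  1.539  0.003  1.067 -0.071]
coffee 139 [0.44975755 0.09771079] [449.3  98.1] [16.1 58.6] 15.395561218261719 15.565377327887692
sugar 202 [0.44911535 0.01385594] [449.3  13.8] [21.2 59.2] 11.397594451904297 10.954055040133625invalid input
invalid input
```

The sticks are now measured: coffee (0.4497, 0.098) yaw 15.5°, sugar (0.449, 0.014) yaw 11°. The rows were refused, so I'll try with every key given.

```bash
python3 -m crank '[{"wx":0,"wy":0,"wz":-0.18,"dx":0,"dy":0,"dz":0,"jaw":85}]'; python3 -m crank '[{"wz":-0.18,"jaw":85}]'
```

```text
time: 0.22
eef_pos: [0.1888, -0.6215, 0.2307]
tool_rot: [-3.051, -0.745, 0.001]
wrist_force: [0.2, -0.2, -0.4]
grip_width: 0.994
finger_force: 0.0invalid input
```

```bash
python3 -m crank '[{"wx":0,"wy":0,"wz":-0.18,"dx":0,"dy":0,"dz":0,"jaw":85},{"wx":0,"wy":0,"wz":-0.18,"dx":0,"dy":0,"dz":0,"jaw":85},{"wx":0,"wy":0,"wz":-0.18,"dx":0,"dy":0,"dz":0,"jaw":85},{"wx":0,"wy":0,"wz":-0.18,"dx":0,"dy":0,"dz":0,"jaw":85},{"wx":0,"wy":0,"wz":-0.18,"dx":0,"dy":0,"dz":0,"jaw":85}]'; echo; python3 -m crank '[{"wx":0,"wy":0,"wz":-0.18,"dx":0,"dy":0,"dz":0,"jaw":85},{"wx":0,"wy":0,"wz":-0.016,"dx":0,"dy":0,"dz":0,"jaw":85},{"wx":0,"wy":0,"wz":0,"dx":52,"dy":26,"dz":0,"jaw":85},{"wx":0,"wy":0,"wz":0,"dx":52,"dy":26,"dz":0,"jaw":85}]'
```

```text
time: 0.85
eef_pos: [0.1886, -0.6216, 0.2307]
tool_rot: [-2.421, -2.0, -0.0]
wrist_force: [0.1, 1.0, -0.6]
grip_width: 0.992
finger_force: 0.0

time: 1.35
eef_pos: [0.2412, -0.5167, 0.2309]
tool_rot: [-2.227, -2.216, -0.001]
wrist_force: [0.1, 0.6, 0.3]
grip_width: 0.994
finger_force: 0.0
```

```bash
python3 -m crank '[{"wx":0,"wy":0,"wz":0,"dx":52,"dy":26,"dz":0,"jaw":85},{"wx":0,"wy":0,"wz":0,"dx":52,"dy":26,"dz":0,"jaw":85},{"wx":0,"wy":0,"wz":0,"dx":52,"dy":26,"dz":0,"jaw":85},{"wx":0,"wy":0,"wz":0,"dx":52,"dy":26,"dz":0,"jaw":85},{"wx":0,"wy":0,"wz":0,"dx":52,"dy":26,"dz":0,"jaw":85}]'; echo; python3 -m crank '[{"wx":0,"wy":0,"wz":0,"dx":52,"dy":26,"dz":0,"jaw":85},{"wx":0,"wy":0,"wz":0,"dx":52,"dy":26,"dz":0,"jaw":85},{"wx":0,"wy":0,"wz":0,"dx":52,"dy":26,"dz":0,"jaw":85},{"wx":0,"wy":0,"wz":0,"dx":50,"dy":24,"dz":0,"jaw":85},{"wx":0,"wy":0,"wz":0,"dx":50,"dy":24,"dz":0,"jaw":85}]'; echo;  python3 -m crank '[{"wx":0,"wy":0,"wz":0,"dx":50,"dy":24,"dz":0,"jaw":85},{"wx":0,"wy":0,"wz":0,"dx":50,"dy":24,"dz":0,"jaw":85},{"wx":0,"wy":0,"wz":0,"dx":50,"dy":24,"dz":0,"jaw":85},{"wx":0,"wy":0,"wz":0,"dx":50,"dy":24,"dz":0,"jaw":85},{"wx":0,"wy":0,"wz":0,"dx":0,"dy":0,"dz":0,"jaw":85}]'
```

```text
time: 1.98
eef_pos: [0.3714, -0.2563, 0.2314]
tool_rot: [2.226, 2.217, 0.0]
wrist_force: [0.3, -0.3, 0.1]
grip_width: 0.994
finger_force: 0.0

time: 2.6
eef_pos: [0.4974, -0.0004, 0.2313]
tool_rot: [2.226, 2.217, -0.0]
wrist_force: [1.2, -0.3, 0.2]
grip_width: 1.0
finger_force: 0.0

time: 3.22
eef_pos: [0.5925, 0.2038, 0.231]
tool_rot: [-2.216, -2.223, -0.004]
wrist_force: [0.2, -1.0, 0.2]
grip_width: 0.994
finger_force: 0.0
```

```bash
python3 -m crank '[{"wx":0,"wy":0,"wz":0,"dx":48,"dy":23,"dz":0,"jaw":85},{"wx":0,"wy":0,"wz":0,"dx":47,"dy":23,"dz":0,"jaw":85},{"wx":0,"wy":0,"wz":0,"dx":0,"dy":0,"dz":50,"jaw":85},{"wx":0,"wy":0,"wz":0,"dx":0,"dy":0,"dz":50,"jaw":85},{"wx":0,"wy":0,"wz":0,"dx":0,"dy":0,"dz":0,"jaw":85}]'; echo; python3 - <<'E'
from h import *
im,P=pts("wrist"); cv2.imwrite("pics/w1.png",im[:,:,::-1])
E
```

```text
time: 3.85
eef_pos: [0.6361, 0.29, 0.1268]
tool_rot: [-2.223, -2.217, 0.015]
wrist_force: [0.8, -0.4, 1.1]
grip_width: 0.995
finger_force: 0.0
```

View pics/w1.png

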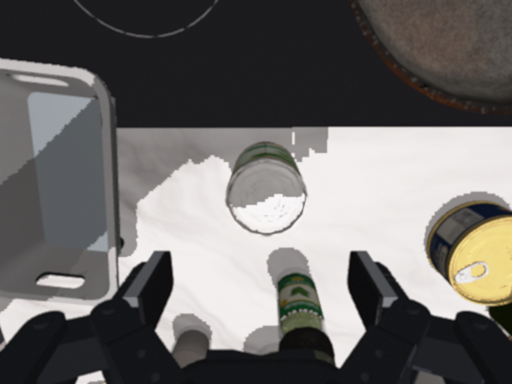

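Wrist view: tin at about (265,195), centred between the fingers (column about 262); spice jar at (300,310), shaker near (190,340).

```bash
python3 -m crank '[{"wx":0,"wy":0,"wz":0,"dx":0,"dy":0,"dz":0,"jaw":85},{"wx":0,"wy":0,"wz":0,"dx":0,"dy":0,"dz":0,"jaw":85}]'; python3 - <<'E'
from h import *
s=manip.observe(); print(R.from_rotvec(s["tool_rot"]).as_matrix().round(4),s["qpos"].round(3))
E
```

```text
time: 4.15
eef_pos: [0.6401, 0.2936, 0.1339]
tool_rot: [2.222, 2.22, 0.006]
wrist_force: [0.1, 0.1, -0.9]
grip_width: 0.993
finger_force: 0.0
[[ 9.0e-04  1.0e+00  3.4e-03]
 [ 1.0e+00 -9.0e-04  1.7e-03]
 [ 1.7e-03  3.4e-03 -1.0e+00]] [-0.155  0.798 -0.555  1.427  0.453  1.042 -0.804]
```

```bash
python3 -m crank '[{"wx":0,"wy":0,"wz":0,"dx":5,"dy":-1,"dz":40,"jaw":85},{"wx":0,"wy":0,"wz":0,"dx":0,"dy":0,"dz":40,"jaw":85},{"wx":0,"wy":0,"wz":0,"dx":0,"dy":0,"dz":30,"jaw":85},{"wx":0,"wy":0,"wz":0,"dx":0,"dy":0,"dz":0,"jaw":85},{"wx":0,"wy":0,"wz":0,"dx":0,"dy":0,"dz":0,"jaw":85}]'; echo; python3 -m crank '[{"wx":0,"wy":0,"wz":0,"dx":0,"dy":0,"dz":0,"jaw":65},{"wx":0,"wy":0,"wz":0,"dx":0,"dy":0,"dz":0,"jaw":55},{"wx":0,"wy":0,"wz":0,"dx":0,"dy":0,"dz":0,"jaw":45},{"wx":0,"wy":0,"wz":0,"dx":0,"dy":0,"dz":0,"jaw":45},{"wx":0,"wy":0,"wz":0,"dx":0,"dy":0,"dz":0,"jaw":45}]'
```

```text
time: 4.78
eef_pos: [0.6391, 0.2989, 0.0235]
tool_rot: [2.221, 2.221, 0.005]
wrist_force: [0.3, -0.4, 0.7]
grip_width: 0.993
finger_force: 0.0

time: 5.4
eef_pos: [0.6391, 0.2986, 0.0234]
tool_rot: [2.221, 2.22, 0.004]
wrist_force: [-0.8, -0.1, 6.1]
grip_width: 0.66
finger_force: 62.7
```

```bash
python3 -m crank '[{"wx":0,"wy":0,"wz":0,"dx":0,"dy":0,"dz":-30,"jaw":45},{"wx":0,"wy":0,"wz":0,"dx":0,"dy":0,"dz":-55,"jaw":45},{"wx":0,"wy":0,"wz":0,"dx":0,"dy":0,"dz":-55,"jaw":45},{"wx":0,"wy":0,"wz":0,"dx":0,"dy":0,"dz":-55,"jaw":45},{"wx":0,"wy":0,"wz":0,"dx":0,"dy":0,"dz":0,"jaw":45}]'; echo; python3 -m crank '[{"wx":0,"wy":0,"wz":0,"dx":-33,"dy":-30,"dz":0,"jaw":45},{"wx":0,"wy":0,"wz":0,"dx":-33,"dy":-30,"dz":0,"jaw":45},{"wx":0,"wy":0,"wz":0,"dx":-33,"dy":-30,"dz":0,"jaw":45},{"wx":0,"wy":0,"wz":0,"dx":-33,"dy":-30,"dz":0,"jaw":45},{"wx":0,"wy":0,"wz":0,"dx":-33,"dy":-30,"dz":0,"jaw":45}]'; echo; python3 -m crank '[{"wx":0,"wy":0,"wz":0,"dx":-33,"dy":-30,"dz":0,"jaw":45},{"wx":0,"wy":0,"wz":0,"dx":0,"dy":0,"dz":0,"jaw":45},{"wx":0,"wy":0,"wz":0,"dx":-40,"dy":0,"dz":0,"jaw":45},{"wx":0,"wy":0,"wz":0,"dx":-40,"dy":0,"dz":0,"jaw":45},{"wx":0,"wy":0,"wz":0,"dx":-40,"dy":0,"dz":0,"jaw":45}]'
```

```text
time: 6.02
eef_pos: [0.6402, 0.3, 0.2226]
tool_rot: [2.22, 2.219, 0.015]
wrist_force: [-0.2, 0.8, -3.6]
grip_width: 0.657
finger_force: 64.5

time: 6.65
eef_pos: [0.486, 0.1315, 0.2153]
tool_rot: [-2.221, -2.221, 0.003]
wrist_force: [1.0, -0.5, -1.9]
grip_width: 0.658
finger_force: 64.9

time: 7.28
eef_pos: [0.458, -0.0206, 0.216]
tool_rot: [-2.22, -2.222, -0.0]
wrist_force: [0.3, 0.4, -1.8]
grip_width: 0.659
finger_force: 64.9
```

```bash
python3 -m crank '[{"wx":0,"wy":0,"wz":0,"dx":-50,"dy":0,"dz":0,"jaw":45},{"wx":0,"wy":0,"wz":0,"dx":-50,"dy":0,"dz":0,"jaw":45},{"wx":0,"wy":0,"wz":0,"dx":-50,"dy":0,"dz":0,"jaw":45},{"wx":0,"wy":0,"wz":0,"dx":-50,"dy":0,"dz":0,"jaw":45},{"wx":0,"wy":0,"wz":0,"dx":-50,"dy":0,"dz":0,"jaw":45}]'; echo; python3 -m crank '[{"wx":0,"wy":0,"wz":0,"dx":-50,"dy":0,"dz":0,"jaw":45},{"wx":0,"wy":0,"wz":0,"dx":-45,"dy":0,"dz":0,"jaw":45},{"wx":0,"wy":0,"wz":0,"dx":0,"dy":0,"dz":0,"jaw":45},{"wx":0,"wy":0,"wz":0,"dx":0,"dy":0,"dz":50,"jaw":45},{"wx":0,"wy":0,"wz":0,"dx":0,"dy":0,"dz":50,"jaw":45}]';echo; python3 -m crank '[{"wx":0,"wy":0,"wz":0,"dx":0,"dy":0,"dz":40,"jaw":45},{"wx":0,"wy":0,"wz":0,"dx":0,"dy":0,"dz":0,"jaw":45},{"wx":0,"wy":0,"wz":0,"dx":0,"dy":0,"dz":0,"jaw":45}]'
python3 - <<'E'
from h import *
s=manip.observe(); print(R.from_rotvec(s["tool_rot"]).as_matrix().round(4),s["qpos"].round(3))
E
```

```text
time: 7.9
eef_pos: [0.4581, -0.2711, 0.2158]
tool_rot: [-2.22, -2.222, -0.0]
wrist_force: [1.1, 0.0, -1.9]
grip_width: 0.659
finger_force: 64.9

time: 8.52
eef_pos: [0.4588, -0.364, 0.115]
tool_rot: [2.22, 2.222, 0.001]
wrist_force: [0.5, -1.1, -3.0]
grip_width: 0.659
finger_force: 64.9

time: 8.9
eef_pos: [0.4592, -0.3648, 0.0776]
tool_rot: [2.219, 2.221, 0.001]
wrist_force: [-0.2, -0.1, -1.0]
grip_width: 0.658
finger_force: 64.8
[[-9.0e-04  1.0e+00  1.7e-03]
 [ 1.0e+00  9.0e-04 -7.0e-04]
 [-7.0e-04  1.7e-03 -1.0e+00]] [ 0.888  0.669 -0.399  1.794  0.361  0.749  0.3  ]
```

Down 24 mm to 2 mm above, then gently to contact.

```bash
python3 -m crank '[{"wx":0,"wy":0,"wz":0,"dx":0,"dy":0,"dz":15,"jaw":45},{"wx":0,"wy":0,"wz":0,"dx":0,"dy":0,"dz":8,"jaw":45},{"wx":0,"wy":0,"wz":0,"dx":0,"dy":0,"dz":0,"jaw":45}]'; echo; python3 -m crank '[{"wx":0,"wy":0,"wz":0,"dx":0,"dy":0,"dz":2,"jaw":45},{"wx":0,"wy":0,"wz":0,"dx":0,"dy":0,"dz":0,"jaw":45}]'; echo; python3 -m crank '[{"wx":0,"wy":0,"wz":0,"dx":0,"dy":0,"dz":1,"jaw":45},{"wx":0,"wy":0,"wz":0,"dx":0,"dy":0,"dz":0,"jaw":45}]'
```

```text
time: 9.28
eef_pos: [0.4573, -0.3647, 0.0527]
tool_rot: [-2.221, -2.221, 0.0]
wrist_force: [-0.3, -0.2, -1.4]
grip_width: 0.657
finger_force: 64.8

time: 9.52
eef_pos: [0.458, -0.3651, 0.0515]
tool_rot: [2.221, 2.221, 0.0]
wrist_force: [0.0, -0.9, -2.1]
grip_width: 0.658
finger_force: 65.0

time: 9.78
eef_pos: [0.458, -0.3652, 0.0513]
tool_rot: [2.221, 2.221, -0.001]
wrist_force: [-2.1, 0.8, 5.9]
grip_width: 0.655
finger_force: 66.0
```

Contact (+6 N). I'll release, rise, and move toward the coffee stick.

```bash
python3 -m crank '[{"wx":0,"wy":0,"wz":0,"dx":0,"dy":0,"dz":0,"jaw":65},{"wx":0,"wy":0,"wz":0,"dx":0,"dy":0,"dz":0,"jaw":75},{"wx":0,"wy":0,"wz":0,"dx":0,"dy":0,"dz":0,"jaw":85},{"wx":0,"wy":0,"wz":0,"dx":0,"dy":0,"dz":0,"jaw":85},{"wx":0,"wy":0,"wz":0,"dx":0,"dy":0,"dz":0,"jaw":85}]'; echo; python3 -m crank '[{"wx":0,"wy":0,"wz":0,"dx":0,"dy":0,"dz":-30,"jaw":85},{"wx":0,"wy":0,"wz":0,"dx":0,"dy":0,"dz":-50,"jaw":85},{"wx":0,"wy":0,"wz":0,"dx":0,"dy":0,"dz":-50,"jaw":85},{"wx":0,"wy":0,"wz":0,"dx":55,"dy":0,"dz":0,"jaw":36},{"wx":0,"wy":0,"wz":0,"dx":55,"dy":0,"dz":0,"jaw":36}]'; echo; python3 -m crank '[{"wx":0,"wy":0,"wz":0,"dx":55,"dy":0,"dz":0,"jaw":36},{"wx":0,"wy":0,"wz":0,"dx":55,"dy":0,"dz":0,"jaw":36},{"wx":0,"wy":0,"wz":0,"dx":55,"dy":0,"dz":0,"jaw":36},{"wx":0,"wy":0,"wz":0,"dx":55,"dy":0,"dz":0,"jaw":36},{"wx":0,"wy":0,"wz":0,"dx":55,"dy":0,"dz":0,"jaw":36}]'; echo; python3 -m crank '[{"wx":0,"wy":0,"wz":0,"dx":55,"dy":0,"dz":0,"jaw":36},{"wx":0,"wy":0,"wz":-0.13,"dx":0,"dy":0,"dz":0,"jaw":36},{"wx":0,"wy":0,"wz":-0.14,"dx":0,"dy":0,"dz":0,"jaw":36},{"wx":0,"wy":0,"wz":0,"dx":0,"dy":0,"dz":40,"jaw":36},{"wx":0,"wy":0,"wz":0,"dx":0,"dy":0,"dz":0,"jaw":36}]'; python3 - <<'E'
from h import *
s=manip.observe(); print(R.from_rotvec(s["tool_rot"]).as_matrix().round(4),s["qpos"].round(3))
im,P=pts("wrist"); cv2.imwrite("pics/w2.png",im[:,:,::-1])
E
```

```text
time: 10.4
eef_pos: [0.4579, -0.3649, 0.0502]
tool_rot: [-2.221, -2.221, -0.0]
wrist_force: [-0.7, 0.8, -0.7]
grip_width: 0.995
finger_force: 0.0

time: 11.02
eef_pos: [0.4581, -0.2541, 0.1811]
tool_rot: [2.222, 2.218, 0.001]
wrist_force: [1.0, 0.6, 1.0]
grip_width: 0.599
finger_force: 0.0

time: 11.65
eef_pos: [0.4577, 0.0217, 0.1805]
tool_rot: [2.221, 2.221, 0.001]
wrist_force: [1.0, -0.3, 0.9]
grip_width: 0.423
finger_force: 0.0

time: 12.28
eef_pos: [0.4558, 0.0746, 0.1386]
tool_rot: [-1.9, -2.498, 0.006]
wrist_force: [1.0, -0.2, -0.8]
grip_width: 0.421
finger_force: 0.0
[[-2.670e-01  9.637e-01 -5.000e-03]
 [ 9.637e-01  2.670e-01 -6.000e-04]
 [ 7.000e-04 -5.000e-03 -1.000e+00]] [ 0.272  0.441 -0.644  2.064  0.381  0.758 -0.338]
```

View pics/w2.png

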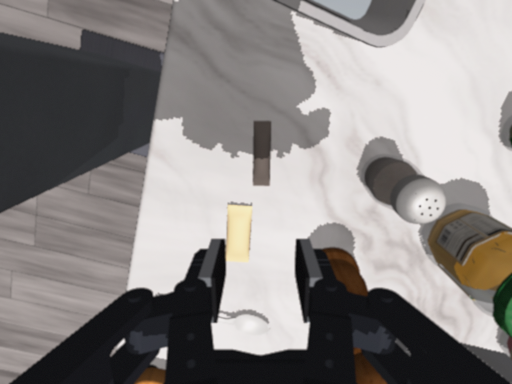

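Wrist view: coffee stick at (262,153) upright in the picture (corners about (254,121)–(270,185)), aligned with the tool; sugar at (239,233).

```bash
cat >> h.py <<'E'
def wray(u,v,z):
    s=manip.observe(); m=manip.camera_model("wrist"); T=np.eye(4); T[:3,:3]=R.from_rotvec(s["tool_rot"]).as_matrix(); T[:3,3]=s["eef_pos"]; T=T@np.array(m["T_tool_cam"])
    r=T[:3,:3]@np.linalg.inv(np.array(m["camera_matrix"]))@[u,v,1]; return T[:3,3]+r*(z-T[2,3])/r[2]
def go(x,y,z):
    s=manip.observe(); M=R.from_rotvec(s["tool_rot"]).as_matrix(); print("tool mm",((np.array([x,y,z])-s["eef_pos"])@M*1e3).round(1),"at",s["eef_pos"].round(4),"theta",np.degrees(np.arctan2(M[1,0],M[0,0])).round(2),"tilt",M[:2,2].round(4))
E
python3 - <<'E'
from h import *
print("coffee",wray(262,153,.009),"sugar",wray(239,233,.009)); go(.4497,.098,.05)
E
```

```text
coffee [0.45061516 0.10173997 0.009     ] sugar [0.45023088 0.01886542 0.009     ]
tool mm [24.  -0.6 90. ] at [0.4569 0.075  0.14  ] theta 105.49 tilt [-0.0026 -0.0001]
```

```bash
python3 -m crank '[{"wx":0,"wy":0,"wz":0,"dx":25,"dy":0,"dz":45,"jaw":36},{"wx":0,"wy":0,"wz":0,"dx":0,"dy":0,"dz":45,"jaw":36},{"wx":0,"wy":0,"wz":0,"dx":0,"dy":0,"dz":20,"jaw":36},{"wx":0,"wy":0,"wz":0,"dx":0,"dy":0,"dz":10,"jaw":36},{"wx":0,"wy":0,"wz":0,"dx":0,"dy":0,"dz":0,"jaw":36}]'; python3 -c "
from h import *
go(.4505,.0995,.003)"
```

```text
time: 12.95
eef_pos: [0.4518, 0.0993, 0.0209]
tool_rot: [1.902, 2.499, 0.001]
wrist_force: [-0.5, -0.7, -0.7]
grip_width: 0.421
finger_force: 0.0
tool mm [ 0.6 -1.3 17.9] at [0.4518 0.0993 0.0209] theta 105.46 tilt [ 0.0009 -0.    ]
```

```bash
python3 -m crank '[{"wx":0,"wy":0,"wz":0,"dx":0,"dy":-1,"dz":10,"jaw":36},{"wx":0,"wy":0,"wz":0,"dx":0,"dy":0,"dz":7,"jaw":36},{"wx":0,"wy":0,"wz":0,"dx":0,"dy":0,"dz":0,"jaw":36},{"wx":0,"wy":0,"wz":0,"dx":0,"dy":0,"dz":0,"jaw":36}]'; echo; python3 -m crank '[{"wx":0,"wy":0,"wz":0,"dx":0,"dy":0,"dz":0,"jaw":24},{"wx":0,"wy":0,"wz":0,"dx":0,"dy":0,"dz":0,"jaw":14},{"wx":0,"wy":0,"wz":0,"dx":0,"dy":0,"dz":0,"jaw":8},{"wx":0,"wy":0,"wz":0,"dx":0,"dy":0,"dz":0,"jaw":8},{"wx":0,"wy":0,"wz":0,"dx":0,"dy":0,"dz":0,"jaw":8}]'
```

```text
time: 13.45
eef_pos: [0.4502, 0.0989, 0.0034]
tool_rot: [1.902, 2.5, 0.0]
wrist_force: [0.6, 0.1, 0.1]
grip_width: 0.421
finger_force: 0.0

time: 14.08
eef_pos: [0.4504, 0.0989, 0.0037]
tool_rot: [1.902, 2.5, 0.0]
wrist_force: [-1.1, -0.5, 6.0]
grip_width: 0.16
finger_force: 58.6
```

```bash
python3 -m crank '[{"wx":0,"wy":0,"wz":0,"dx":0,"dy":0,"dz":-30,"jaw":8},{"wx":0,"wy":0,"wz":0,"dx":0,"dy":0,"dz":-50,"jaw":8},{"wx":0,"wy":0,"wz":0,"dx":0,"dy":0,"dz":-40,"jaw":8},{"wx":0,"wy":0,"wz":0.15,"dx":0,"dy":0,"dz":0,"jaw":8},{"wx":0,"wy":0,"wz":0.15,"dx":0,"dy":0,"dz":0,"jaw":8}]'; echo; python3 -m crank '[{"wx":0,"wy":0,"wz":0,"dx":-50,"dy":0,"dz":0,"jaw":8},{"wx":0,"wy":0,"wz":0,"dx":-50,"dy":0,"dz":0,"jaw":8},{"wx":0,"wy":0,"wz":0,"dx":-50,"dy":0,"dz":0,"jaw":8},{"wx":0,"wy":0,"wz":0,"dx":-50,"dy":0,"dz":0,"jaw":8},{"wx":0,"wy":0,"wz":0,"dx":-50,"dy":0,"dz":0,"jaw":8}]'; echo; python3 -m crank '[{"wx":0,"wy":0,"wz":0,"dx":-50,"dy":-15,"dz":0,"jaw":8},{"wx":0,"wy":0,"wz":0,"dx":-50,"dy":-15,"dz":0,"jaw":8},{"wx":0,"wy":0,"wz":0,"dx":0,"dy":0,"dz":0,"jaw":8},{"wx":0,"wy":0,"wz":0,"dx":0,"dy":0,"dz":0,"jaw":8}]';  python3 -c "
from h import *
go(.42,-.25,.032)
im,P=pts('top'); cv2.imwrite('pics/t3.png',cv2.resize(im[190:280,310:460,::-1],None,fx=4,fy=4))"
```

```text
time: 14.7
eef_pos: [0.4505, 0.0987, 0.1239]
tool_rot: [2.26, 2.181, 0.002]
wrist_force: [0.0, 0.5, -0.2]
grip_width: 0.159
finger_force: 58.9

time: 15.32
eef_pos: [0.4425, -0.1527, 0.1234]
tool_rot: [2.254, 2.188, 0.0]
wrist_force: [1.2, 0.2, -0.5]
grip_width: 0.159
finger_force: 58.9

time: 15.82
eef_pos: [0.4099, -0.2494, 0.1233]
tool_rot: [-2.254, -2.188, -0.001]
wrist_force: [0.2, -0.2, -0.0]
grip_width: 0.162
finger_force: 58.9
tool mm [-0.4 10.1 91.3] at [ 0.4099 -0.2494  0.1233] theta 88.29 tilt [0.0002 0.0006]
```

View pics/t3.png

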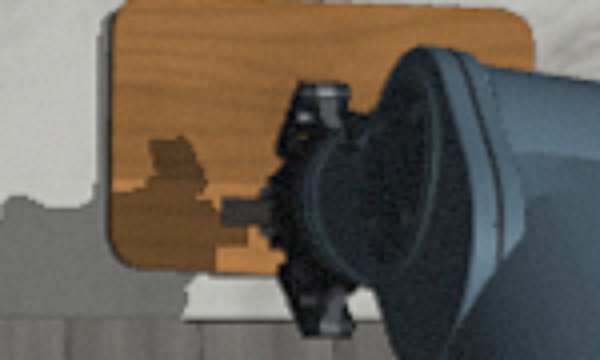

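The coffee stick is held level, protruding at crop (245,210). Lowering it.

```bash
python3 -m crank '[{"wx":0,"wy":0,"wz":0,"dx":0,"dy":10,"dz":40,"jaw":8},{"wx":0,"wy":0,"wz":0,"dx":0,"dy":0,"dz":30,"jaw":8},{"wx":0,"wy":0,"wz":0,"dx":0,"dy":0,"dz":18,"jaw":8},{"wx":0,"wy":0,"wz":0,"dx":0,"dy":0,"dz":0,"jaw":8}]'; echo; python3 -m crank '[{"wx":0,"wy":0,"wz":0,"dx":0,"dy":0,"dz":2,"jaw":8},{"wx":0,"wy":0,"wz":0,"dx":0,"dy":0,"dz":0,"jaw":8}]';echo; python3 -m crank '[{"wx":0,"wy":0,"wz":0,"dx":0,"dy":0,"dz":1,"jaw":8},{"wx":0,"wy":0,"wz":0,"dx":0,"dy":0,"dz":0,"jaw":8}]'
```

```text
time: 16.38
eef_pos: [0.4194, -0.249, 0.0346]
tool_rot: [-2.251, -2.188, 0.001]
wrist_force: [1.0, -0.4, 0.2]
grip_width: 0.159
finger_force: 58.9

time: 16.62
eef_pos: [0.4203, -0.2507, 0.0341]
tool_rot: [2.254, 2.187, 0.001]
wrist_force: [0.4, 0.3, -0.4]
grip_width: 0.16
finger_force: 58.9

time: 16.88
eef_pos: [0.4198, -0.2506, 0.0325]
tool_rot: [2.254, 2.187, -0.0]
wrist_force: [-0.3, 0.4, -0.4]
grip_width: 0.158
finger_force: 58.9
```

Under 1 mm to go; one more mm, then release, rise, and look from the top.

```bash
python3 -m crank '[{"wx":0,"wy":0,"wz":0,"dx":0,"dy":0,"dz":1,"jaw":8},{"wx":0,"wy":0,"wz":0,"dx":0,"dy":0,"dz":0,"jaw":8},{"wx":0,"wy":0,"wz":0,"dx":0,"dy":0,"dz":0,"jaw":24},{"wx":0,"wy":0,"wz":0,"dx":0,"dy":0,"dz":0,"jaw":36},{"wx":0,"wy":0,"wz":0,"dx":0,"dy":0,"dz":0,"jaw":36}]'; echo; python3 -m crank '[{"wx":0,"wy":0,"wz":0,"dx":0,"dy":0,"dz":-30,"jaw":36},{"wx":0,"wy":0,"wz":0,"dx":0,"dy":0,"dz":-50,"jaw":36},{"wx":0,"wy":0,"wz":0,"dx":50,"dy":0,"dz":0,"jaw":44},{"wx":0,"wy":0,"wz":0,"dx":50,"dy":6,"dz":0,"jaw":44},{"wx":0,"wy":0,"wz":0,"dx":50,"dy":6,"dz":0,"jaw":44}]'; echo; python3 -m crank '[{"wx":0,"wy":0,"wz":0,"dx":50,"dy":6,"dz":0,"jaw":44},{"wx":0,"wy":0,"wz":-0.11,"dx":0,"dy":0,"dz":0,"jaw":44},{"wx":0,"wy":0,"wz":-0.11,"dx":0,"dy":0,"dz":0,"jaw":44},{"wx":0,"wy":0,"wz":0,"dx":0,"dy":0,"dz":0,"jaw":44},{"wx":0,"wy":0,"wz":0,"dx":0,"dy":0,"dz":0,"jaw":44}]'
python3 - <<'E'
from h import *
go(.449,.014,.05)
im,P=pts("wrist"); im2,_=pts("top"); cv2.imwrite("pics/w4.png",np.hstack([cv2.resize(im,(420,315)),cv2.resize(im2[190:280,340:460],(420,315))])[:,:,::-1]); 
hsv=cv2.cvtColor(im,cv2.COLOR_RGB2HSV); m=((hsv[:,:,1]>60)&(hsv[:,:,2]>130)).astype(np.uint8); n,L,st,c=cv2.connectedComponentsWithStats(m)
for i in range(1,n):
    if st[i,4]>150:
        v,u=np.nonzero(L==i); print(st[i],cv2.minAreaRect(np.stack([u,v],1).astype(np.float32)),wray(*c[i],.009).round(4))
E
```

```text
time: 17.5
eef_pos: [0.4197, -0.2503, 0.0312]
tool_rot: [-2.254, -2.188, 0.0]
wrist_force: [-0.5, -0.0, 0.2]
grip_width: 0.42
finger_force: 0.0

time: 18.12
eef_pos: [0.4363, -0.0995, 0.1115]
tool_rot: [2.255, 2.187, 0.0]
wrist_force: [1.1, 0.7, -1.8]
grip_width: 0.518
finger_force: 0.0

time: 18.75
eef_pos: [0.4436, -0.0512, 0.1112]
tool_rot: [-2.004, -2.42, 0.0]
wrist_force: [-0.2, -0.2, -0.3]
grip_width: 0.517
finger_force: 0.0
tool mm [63.1 17.4 61.2] at [ 0.4436 -0.0512  0.1112] theta 100.74 tilt [-0.0001  0.    ]
[ 268   71   30   80 2221] ((282.5, 110.5), (79.0, 29.0), 90.0) [0.448  0.0173 0.009 ]
[ 204  319  110   36 2351] ((258.04815673828125, 339.2658386230469), (110.72562408447266, 29.270008087158203), 6.842772960662842) [ 0.4635 -0.2052  0.009 ]
[153 348   8  36 155] ((156.6137237548828, 365.5428771972656), (6.110866546630859, 35.16630554199219), 2.2025980949401855) [ 0.3743 -0.2636  0.009 ]
```

View pics/w4.png

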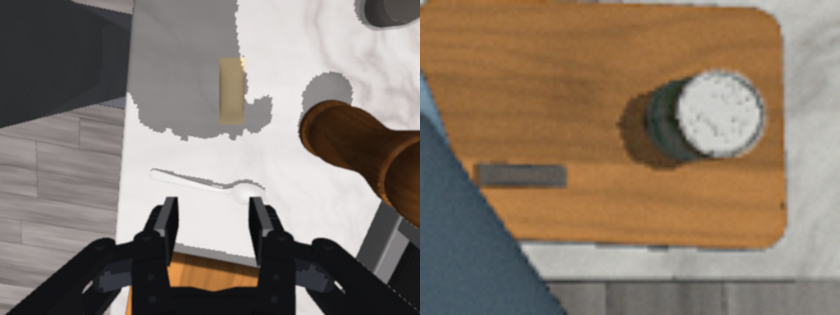

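Tin stands upright on the board, with the coffee stick flat beside it. The sugar stick lines up with the tool at wrist pixel (282,110).

```bash
python3 -m crank '[{"wx":0,"wy":0,"wz":0,"dx":35,"dy":10,"dz":0,"jaw":44},{"wx":0,"wy":0,"wz":0,"dx":30,"dy":7,"dz":20,"jaw":44},{"wx":0,"wy":0,"wz":0,"dx":0,"dy":0,"dz":40,"jaw":44},{"wx":0,"wy":0,"wz":0,"dx":0,"dy":0,"dz":30,"jaw":44},{"wx":0,"wy":0,"wz":0,"dx":0,"dy":0,"dz":0,"jaw":44}]'; python3 -c "
from h import *
go(.4487,.0155,.0035)"
```

```text
time: 19.48
eef_pos: [0.4465, 0.016, 0.0199]
tool_rot: [-1.999, -2.42, 0.004]
wrist_force: [0.2, 0.3, 0.6]
grip_width: 0.517
finger_force: 0.0
tool mm [-0.9  2.1 16.4] at [0.4465 0.016  0.0199] theta 100.88 tilt [-0.0039 -0.0004]
```

```bash
python3 -m crank '[{"wx":0,"wy":0,"wz":0,"dx":0,"dy":2,"dz":10,"jaw":44},{"wx":0,"wy":0,"wz":0,"dx":0,"dy":0,"dz":7,"jaw":44},{"wx":0,"wy":0,"wz":0,"dx":0,"dy":0,"dz":0,"jaw":44},{"wx":0,"wy":0,"wz":0,"dx":0,"dy":0,"dz":0,"jaw":44}]'; echo; python3 -m crank '[{"wx":0,"wy":0,"wz":0,"dx":0,"dy":0,"dz":0,"jaw":32},{"wx":0,"wy":0,"wz":0,"dx":0,"dy":0,"dz":0,"jaw":22},{"wx":0,"wy":0,"wz":0,"dx":0,"dy":0,"dz":0,"jaw":15},{"wx":0,"wy":0,"wz":0,"dx":0,"dy":0,"dz":0,"jaw":15},{"wx":0,"wy":0,"wz":0,"dx":0,"dy":0,"dz":0,"jaw":15}]'
```

```text
time: 19.98
eef_pos: [0.4503, 0.0164, 0.0046]
tool_rot: [2.001, 2.422, 0.0]
wrist_force: [-0.5, 0.1, -0.1]
grip_width: 0.518
finger_force: 0.0

time: 20.6
eef_pos: [0.4502, 0.0164, 0.0048]
tool_rot: [2.0, 2.422, -0.0]
wrist_force: [-1.5, -0.2, 7.5]
grip_width: 0.244
finger_force: 58.5
```

```bash
python3 -m crank '[{"wx":0,"wy":0,"wz":0,"dx":0,"dy":0,"dz":-30,"jaw":15},{"wx":0,"wy":0,"wz":0,"dx":0,"dy":0,"dz":-50,"jaw":15},{"wx":0,"wy":0,"wz":0,"dx":0,"dy":0,"dz":-35,"jaw":15},{"wx":0,"wy":0,"wz":0.11,"dx":0,"dy":0,"dz":0,"jaw":15},{"wx":0,"wy":0,"wz":0.11,"dx":0,"dy":0,"dz":0,"jaw":15}]'; echo; python3 -m crank '[{"wx":0,"wy":0,"wz":0,"dx":-50,"dy":0,"dz":0,"jaw":15},{"wx":0,"wy":0,"wz":0,"dx":-50,"dy":0,"dz":0,"jaw":15},{"wx":0,"wy":0,"wz":0,"dx":-50,"dy":0,"dz":0,"jaw":15},{"wx":0,"wy":0,"wz":0,"dx":-50,"dy":15,"dz":0,"jaw":15},{"wx":0,"wy":0,"wz":0,"dx":-50,"dy":15,"dz":0,"jaw":15}]'; echo; python3 -m crank '[{"wx":0,"wy":0,"wz":0,"dx":-17,"dy":15,"dz":0,"jaw":15},{"wx":0,"wy":0,"wz":0,"dx":0,"dy":0,"dz":40,"jaw":15},{"wx":0,"wy":0,"wz":0,"dx":0,"dy":0,"dz":0,"jaw":15},{"wx":0,"wy":0,"wz":0,"dx":0,"dy":0,"dz":0,"jaw":15}]';  python3 -c "
from h import *
go(.49,-.25,.033)"
```

```text
time: 21.22
eef_pos: [0.4503, 0.0162, 0.1199]
tool_rot: [2.258, 2.183, 0.001]
wrist_force: [-0.7, 0.2, -1.2]
grip_width: 0.253
finger_force: 59.1

time: 21.85
eef_pos: [0.4726, -0.2361, 0.1195]
tool_rot: [2.254, 2.188, 0.0]
wrist_force: [2.0, 0.1, 0.4]
grip_width: 0.245
finger_force: 59.1

time: 22.35
eef_pos: [0.4873, -0.2514, 0.0801]
tool_rot: [2.254, 2.189, 0.0]
wrist_force: [-0.4, -0.2, 0.4]
grip_width: 0.25
finger_force: 59.1
tool mm [ 1.4  2.6 47.1] at [ 0.4873 -0.2514  0.0801] theta 88.32 tilt [0.0002 0.0001]
```

```bash
python3 -m crank '[{"wx":0,"wy":0,"wz":0,"dx":0,"dy":0,"dz":30,"jaw":15},{"wx":0,"wy":0,"wz":0,"dx":0,"dy":0,"dz":15,"jaw":15},{"wx":0,"wy":0,"wz":0,"dx":0,"dy":0,"dz":0,"jaw":15}]'; echo; python3 -m crank '[{"wx":0,"wy":0,"wz":0,"dx":0,"dy":0,"dz":2,"jaw":15},{"wx":0,"wy":0,"wz":0,"dx":0,"dy":0,"dz":0,"jaw":15},{"wx":0,"wy":0,"wz":0,"dx":0,"dy":0,"dz":0,"jaw":15}]'
```

```text
time: 22.72
eef_pos: [0.4869, -0.2515, 0.0343]
tool_rot: [-2.253, -2.188, 0.001]
wrist_force: [-0.2, -0.4, 0.1]
grip_width: 0.252
finger_force: 59.1

time: 23.1
eef_pos: [0.4875, -0.252, 0.0329]
tool_rot: [2.254, 2.187, 0.0]
wrist_force: [-0.8, 0.9, 3.5]
grip_width: 0.248
finger_force: 59.4
```

```bash
python3 -m crank '[{"wx":0,"wy":0,"wz":0,"dx":0,"dy":0,"dz":0,"jaw":30},{"wx":0,"wy":0,"wz":0,"dx":0,"dy":0,"dz":0,"jaw":42},{"wx":0,"wy":0,"wz":0,"dx":0,"dy":0,"dz":0,"jaw":42},{"wx":0,"wy":0,"wz":0,"dx":0,"dy":0,"dz":-40,"jaw":42},{"wx":0,"wy":0,"wz":0,"dx":0,"dy":0,"dz":-50,"jaw":42}]'; echo; python3 -m crank '[{"wx":0,"wy":0,"wz":0,"dx":0,"dy":0,"dz":-50,"jaw":70},{"wx":0,"wy":0,"wz":0,"dx":0,"dy":0,"dz":-50,"jaw":70},{"wx":0,"wy":0,"wz":0,"dx":45,"dy":8,"dz":0,"jaw":70},{"wx":0,"wy":0,"wz":0,"dx":45,"dy":8,"dz":0,"jaw":70},{"wx":0,"wy":0,"wz":0,"dx":45,"dy":8,"dz":0,"jaw":70}]'; echo; python3 -m crank '[{"wx":0,"wy":0,"wz":0,"dx":45,"dy":8,"dz":0,"jaw":70},{"wx":0,"wy":0,"wz":0,"dx":45,"dy":8,"dz":0,"jaw":70},{"wx":0,"wy":0,"wz":0,"dx":45,"dy":8,"dz":0,"jaw":70},{"wx":0,"wy":0,"wz":0,"dx":45,"dy":8,"dz":0,"jaw":70},{"wx":0,"wy":0,"wz":0,"dx":45,"dy":8,"dz":0,"jaw":70}]';echo; python3 -m crank '[{"wx":0,"wy":0,"wz":0,"dx":0,"dy":0,"dz":0,"jaw":70},{"wx":0,"wy":0,"wz":0,"dx":0,"dy":0,"dz":0,"jaw":70}]';  python3 - <<'E'
from h import *
go(.5623,.11,.15); print(manip.observe()["qpos"].round(2))
im,P=pts("wrist"); im2,_=pts("top"); cv2.imwrite("pics/w5.png",np.hstack([cv2.resize(im,(420,315)),cv2.resize(im2[190:280,340:460],(420,315))])[:,:,::-1])
E
```

```text
time: 23.72
eef_pos: [0.4862, -0.2513, 0.1224]
tool_rot: [-2.252, -2.186, 0.001]
wrist_force: [0.3, -0.8, -0.4]
grip_width: 0.494
finger_force: 0.0

time: 24.35
eef_pos: [0.5152, -0.1163, 0.2224]
tool_rot: [2.255, 2.187, 0.0]
wrist_force: [-0.1, 0.1, 0.7]
grip_width: 0.819
finger_force: 0.0

time: 24.98
eef_pos: [0.5619, 0.1074, 0.2222]
tool_rot: [2.255, 2.188, -0.0]
wrist_force: [-0.1, 0.1, 1.1]
grip_width: 0.818
finger_force: 0.0

time: 25.22
eef_pos: [0.5616, 0.1054, 0.222]
tool_rot: [2.254, 2.188, -0.002]
wrist_force: [-0.2, -0.8, -0.7]
grip_width: 0.824
finger_force: 0.0
tool mm [ 4.7  0.6 72. ] at [0.5616 0.1054 0.222 ] theta 88.28 tilt [-0.0007 -0.0009]
[ 0.22  0.49 -0.65  1.73  0.34  1.03 -0.58]
```

View pics/w5.png

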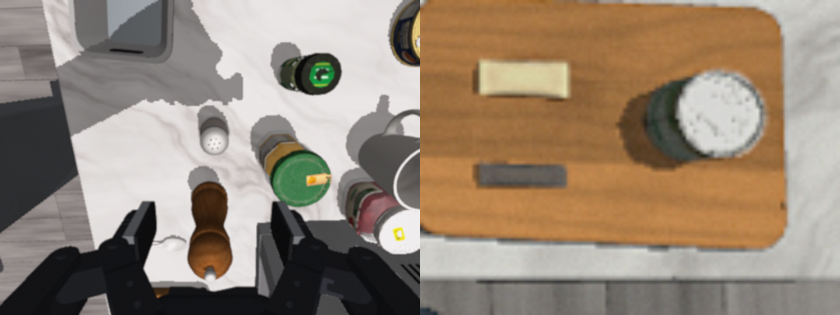

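Sugar and coffee sticks both lie flat beside the upright tin. The shaker is centred between the fingers (wrist pixel (214,140)). Descending.

```bash
python3 -m crank '[{"wx":0,"wy":0,"wz":0,"dx":5,"dy":0,"dz":40,"jaw":70},{"wx":0,"wy":0,"wz":0,"dx":0,"dy":0,"dz":50,"jaw":70},{"wx":0,"wy":0,"wz":0,"dx":0,"dy":0,"dz":40,"jaw":70},{"wx":0,"wy":0,"wz":0,"dx":0,"dy":0,"dz":38,"jaw":70},{"wx":0,"wy":0,"wz":0,"dx":0,"dy":0,"dz":0,"jaw":70}]'; echo;  python3 -m crank '[{"wx":0,"wy":0,"wz":0,"dx":0,"dy":0,"dz":0,"jaw":55},{"wx":0,"wy":0,"wz":0,"dx":0,"dy":0,"dz":0,"jaw":48},{"wx":0,"wy":0,"wz":0,"dx":0,"dy":0,"dz":0,"jaw":42}]';python3 -c "
from h import *
go(.5623,.11,.053)"
```

```text
time: 25.95
eef_pos: [0.5598, 0.109, 0.052]
tool_rot: [-2.254, -2.184, 0.008]
wrist_force: [0.6, 0.0, 1.2]
grip_width: 0.817
finger_force: 0.0

time: 26.32
eef_pos: [0.5628, 0.1112, 0.0556]
tool_rot: [2.254, 2.187, 0.003]
wrist_force: [0.5, -0.3, -0.0]
grip_width: 0.493
finger_force: 0.0
tool mm [-1.2 -0.5  2.6] at [0.5628 0.1112 0.0556] theta 88.26 tilt [0.0021 0.0003]
```

```bash
python3 -m crank '[{"wx":0,"wy":0,"wz":0,"dx":-1,"dy":0,"dz":2,"jaw":39},{"wx":0,"wy":0,"wz":0,"dx":0,"dy":0,"dz":0,"jaw":36},{"wx":0,"wy":0,"wz":0,"dx":0,"dy":0,"dz":0,"jaw":32},{"wx":0,"wy":0,"wz":0,"dx":0,"dy":0,"dz":0,"jaw":26},{"wx":0,"wy":0,"wz":0,"dx":0,"dy":0,"dz":0,"jaw":26}]'; python3 -c "
from h import *
print(manip.observe()['torque']);go(.5623,.11,.053)"
```

```text
time: 26.95
eef_pos: [0.5624, 0.11, 0.0528]
tool_rot: [2.254, 2.187, 0.001]
wrist_force: [0.1, -1.2, 5.2]
grip_width: 0.37
finger_force: 58.8
[-0.31200702  0.0929766  -0.02230013]
tool mm [-0.  -0.1 -0.2] at [0.5624 0.11   0.0528] theta 88.28 tilt [ 0.0008 -0.0003]
```

```bash
python3 -m crank '[{"wx":0,"wy":0,"wz":0,"dx":0,"dy":0,"dz":-20,"jaw":26},{"wx":0,"wy":0,"wz":0,"dx":0,"dy":0,"dz":-40,"jaw":26},{"wx":0,"wy":0,"wz":0,"dx":0,"dy":0,"dz":-40,"jaw":26},{"wx":0,"wy":0,"wz":0,"dx":37,"dy":-25,"dz":0,"jaw":26},{"wx":0,"wy":0,"wz":0,"dx":37,"dy":-25,"dz":0,"jaw":26}]'; echo; python3 -m crank '[{"wx":0,"wy":0,"wz":0,"dx":37,"dy":-25,"dz":0,"jaw":26},{"wx":0,"wy":0,"wz":0,"dx":36,"dy":-25,"dz":0,"jaw":26},{"wx":0,"wy":0,"wz":0,"dx":0,"dy":0,"dz":0,"jaw":26},{"wx":0,"wy":0,"wz":0,"dx":0,"dy":0,"dz":0,"jaw":26}]'; python3 - <<'E'
from h import *
go(.467,.26,.0618); print(np.round(manip.camera_model("wrist")["T_tool_cam"],3))
im2,P=pts("top"); im,_=pts("scene"); cv2.imwrite("pics/t6.png",np.hstack([cv2.resize(im2[120:260,80:260],(400,311)),cv2.resize(im[130:290,110:310],(389,311))])[:,:,::-1])
E
```

```text
time: 27.58
eef_pos: [0.5139, 0.1864, 0.1538]
tool_rot: [2.256, 2.186, 0.002]
wrist_force: [0.5, 1.5, -1.1]
grip_width: 0.374
finger_force: 59.5

time: 28.08
eef_pos: [0.4667, 0.2596, 0.1528]
tool_rot: [2.254, 2.187, -0.0]
wrist_force: [0.7, -0.3, -0.9]
grip_width: 0.373
finger_force: 59.5
tool mm [ 0.5  0.3 91. ] at [0.4667 0.2596 0.1528] theta 88.29 tilt [ 0.0005 -0.0006]
[[ 0.    -0.949 -0.315  0.081]
 [ 1.     0.    -0.001 -0.   ]
 [ 0.001 -0.315  0.949 -0.143]
 [ 0.     0.     0.     1.   ]]
```

View pics/t6.png

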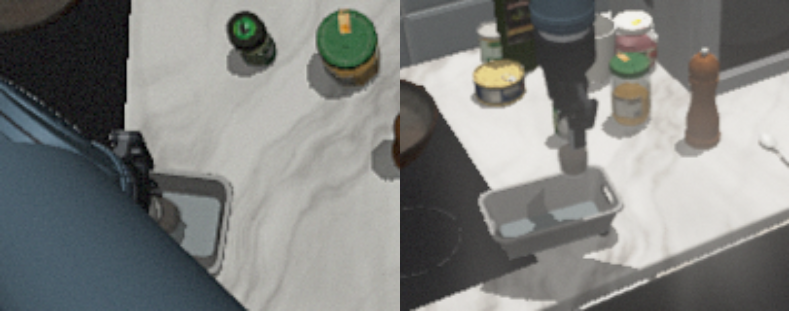

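The shaker is held upright over the right part of the caddy (scene crop (573,155)). Lowering.

```bash
python3 -m crank '[{"wx":0,"wy":0,"wz":0,"dx":0,"dy":0,"dz":35,"jaw":26},{"wx":0,"wy":0,"wz":0,"dx":0,"dy":0,"dz":35,"jaw":26},{"wx":0,"wy":0,"wz":0,"dx":0,"dy":0,"dz":17,"jaw":26},{"wx":0,"wy":0,"wz":0,"dx":0,"dy":0,"dz":0,"jaw":26},{"wx":0,"wy":0,"wz":0,"dx":0,"dy":0,"dz":0,"jaw":26}]'; echo; python3 -m crank '[{"wx":0,"wy":0,"wz":0,"dx":0,"dy":0,"dz":2,"jaw":26},{"wx":0,"wy":0,"wz":0,"dx":0,"dy":0,"dz":0,"jaw":26},{"wx":0,"wy":0,"wz":0,"dx":0,"dy":0,"dz":0,"jaw":26}]'; echo; python3 -m crank '[{"wx":0,"wy":0,"wz":0,"dx":0,"dy":0,"dz":1,"jaw":26},{"wx":0,"wy":0,"wz":0,"dx":0,"dy":0,"dz":0,"jaw":26},{"wx":0,"wy":0,"wz":0,"dx":0,"dy":0,"dz":0,"jaw":26}]'
```

```text
time: 28.8
eef_pos: [0.4673, 0.2604, 0.0664]
tool_rot: [2.255, 2.187, 0.003]
wrist_force: [0.5, 0.6, -0.6]
grip_width: 0.377
finger_force: 59.5

time: 29.18
eef_pos: [0.4665, 0.2601, 0.0636]
tool_rot: [2.254, 2.188, 0.001]
wrist_force: [-1.2, -0.4, -0.5]
grip_width: 0.374
finger_force: 59.5

time: 29.55
eef_pos: [0.4664, 0.2601, 0.0622]
tool_rot: [-2.254, -2.188, 0.0]
wrist_force: [-0.7, -0.6, -1.0]
grip_width: 0.372
finger_force: 59.5
```

```bash
python3 -m crank '[{"wx":0,"wy":0,"wz":0,"dx":0,"dy":0,"dz":1,"jaw":26},{"wx":0,"wy":0,"wz":0,"dx":0,"dy":0,"dz":0,"jaw":26},{"wx":0,"wy":0,"wz":0,"dx":0,"dy":0,"dz":0,"jaw":26}]'
```

```text
time: 29.92
eef_pos: [0.4665, 0.2601, 0.0616]
tool_rot: [2.254, 2.188, 0.0]
wrist_force: [-1.1, -0.7, 5.9]
grip_width: 0.375
finger_force: 60.3
```

```bash
python3 -m crank '[{"wx":0,"wy":0,"wz":0,"dx":0,"dy":0,"dz":0,"jaw":38},{"wx":0,"wy":0,"wz":0,"dx":0,"dy":0,"dz":0,"jaw":50},{"wx":0,"wy":0,"wz":0,"dx":0,"dy":0,"dz":0,"jaw":60},{"wx":0,"wy":0,"wz":0,"dx":0,"dy":0,"dz":-20,"jaw":60},{"wx":0,"wy":0,"wz":0,"dx":0,"dy":0,"dz":-45,"jaw":60}]'; echo; python3 -m crank '[{"wx":0,"wy":0,"wz":0,"dx":0,"dy":0,"dz":-45,"jaw":70},{"wx":0,"wy":0,"wz":0,"dx":-18,"dy":51,"dz":0,"jaw":70},{"wx":0,"wy":0,"wz":0,"dx":-18,"dy":51,"dz":0,"jaw":70},{"wx":0,"wy":0,"wz":0,"dx":-18,"dy":51,"dz":0,"jaw":70},{"wx":0,"wy":0,"wz":0,"dx":-19,"dy":52,"dz":0,"jaw":70}]'; echo; python3 -m crank '[{"wx":0,"wy":0,"wz":0,"dx":0,"dy":0,"dz":0,"jaw":70},{"wx":0,"wy":0,"wz":0,"dx":0,"dy":0,"dz":0,"jaw":70},{"wx":0,"wy":0,"wz":0,"dx":0,"dy":0,"dz":0,"jaw":70}]'; python3 - <<'E'
from h import *
go(.67,.1813,.056)
im,P=pts("wrist"); im2,_=pts("top"); cv2.imwrite("pics/w7.png",np.hstack([cv2.resize(im,(420,315)),cv2.resize(im2[120:260,80:260],(400,315))])[:,:,::-1])
E
```

```text
time: 30.55
eef_pos: [0.4653, 0.2595, 0.1267]
tool_rot: [-2.253, -2.188, 0.005]
wrist_force: [0.7, 0.2, 0.6]
grip_width: 0.701
finger_force: 0.0

time: 31.18
eef_pos: [0.6708, 0.1804, 0.1731]
tool_rot: [-2.254, -2.188, -0.002]
wrist_force: [-0.7, 0.7, 0.2]
grip_width: 0.821
finger_force: 0.0

time: 31.55
eef_pos: [0.668, 0.1823, 0.172]
tool_rot: [-2.252, -2.19, -0.001]
wrist_force: [-0.1, -0.4, -1.0]
grip_width: 0.822
finger_force: 0.0
tool mm [ -1.    2.1 116. ] at [0.668  0.1823 0.172 ] theta 88.41 tilt [-0.0003  0.0008]
```

View pics/w7.png

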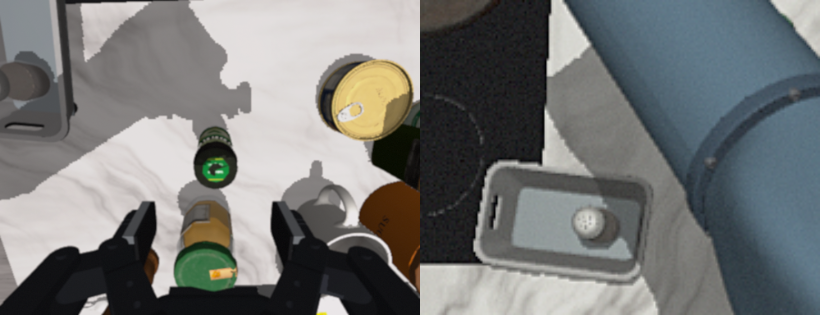

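Shaker stands upright in the caddy. The spice jar cap at wrist pixel (215,165) is centred between the fingers. Descending.

```bash
python3 -m crank '[{"wx":0,"wy":0,"wz":0,"dx":-1,"dy":2,"dz":35,"jaw":70},{"wx":0,"wy":0,"wz":0,"dx":0,"dy":0,"dz":40,"jaw":70},{"wx":0,"wy":0,"wz":0,"dx":0,"dy":0,"dz":41,"jaw":70},{"wx":0,"wy":0,"wz":0,"dx":0,"dy":0,"dz":0,"jaw":70},{"wx":0,"wy":0,"wz":0,"dx":0,"dy":0,"dz":0,"jaw":60}]'; echo;  python3 -m crank '[{"wx":0,"wy":0,"wz":0,"dx":0,"dy":0,"dz":0,"jaw":50},{"wx":0,"wy":0,"wz":0,"dx":0,"dy":0,"dz":0,"jaw":46},{"wx":0,"wy":0,"wz":0,"dx":0,"dy":0,"dz":0,"jaw":42},{"wx":0,"wy":0,"wz":0,"dx":0,"dy":0,"dz":0,"jaw":38},{"wx":0,"wy":0,"wz":0,"dx":0,"dy":0,"dz":0,"jaw":32}]';  python3 -m crank '[{"wx":0,"wy":0,"wz":0,"dx":0,"dy":0,"dz":0,"jaw":32},{"wx":0,"wy":0,"wz":0,"dx":0,"dy":0,"dz":0,"jaw":32}]';python3 -c "
from h import *
go(.67,.1813,.056)"
```

```text
time: 32.28
eef_pos: [0.6719, 0.1808, 0.0571]
tool_rot: [2.254, 2.188, 0.003]
wrist_force: [0.9, -0.6, 0.3]
grip_width: 0.706
finger_force: 0.0

time: 32.9
eef_pos: [0.671, 0.1801, 0.0561]
tool_rot: [-2.254, -2.188, 0.0]
wrist_force: [-2.1, -0.6, 6.5]
grip_width: 0.461
finger_force: 59.7
time: 33.15
eef_pos: [0.671, 0.1801, 0.056]
tool_rot: [-2.254, -2.188, 0.0]
wrist_force: [-2.9, -1.5, 5.1]
grip_width: 0.46
finger_force: 59.7
tool mm [ 1.2 -1.   0. ] at [0.671  0.1801 0.056 ] theta 88.28 tilt [-0.0002 -0.    ]
```

```bash
python3 -m crank '[{"wx":0,"wy":0,"wz":0,"dx":0,"dy":0,"dz":-20,"jaw":32},{"wx":0,"wy":0,"wz":0,"dx":0,"dy":0,"dz":-45,"jaw":32},{"wx":0,"wy":0,"wz":0,"dx":0,"dy":0,"dz":-45,"jaw":32},{"wx":0,"wy":0,"wz":0,"dx":29,"dy":-40,"dz":0,"jaw":32},{"wx":0,"wy":0,"wz":0,"dx":29,"dy":-40,"dz":0,"jaw":32}]'; echo; python3 -m crank '[{"wx":0,"wy":0,"wz":0,"dx":29,"dy":-40,"dz":0,"jaw":32},{"wx":0,"wy":0,"wz":0,"dx":29,"dy":-40,"dz":0,"jaw":32},{"wx":0,"wy":0,"wz":0,"dx":29,"dy":-40,"dz":0,"jaw":32},{"wx":0,"wy":0,"wz":0,"dx":0,"dy":0,"dz":0,"jaw":32},{"wx":0,"wy":0,"wz":0,"dx":0,"dy":0,"dz":0,"jaw":32}]'; python3 - <<'E'
from h import *
go(.4755,.3315,.065)
E
```

```text
time: 33.78
eef_pos: [0.5927, 0.2409, 0.1671]
tool_rot: [2.255, 2.186, 0.004]
wrist_force: [-0.6, 0.7, -1.0]
grip_width: 0.461
finger_force: 60.6

time: 34.4
eef_pos: [0.4763, 0.3305, 0.166]
tool_rot: [2.254, 2.187, 0.001]
wrist_force: [1.0, -0.4, -2.2]
grip_width: 0.465
finger_force: 60.6
tool mm [  1.  -1. 101.] at [0.4763 0.3305 0.166 ] theta 88.27 tilt [ 0.0015 -0.0002]
```

```bash
python3 -m crank '[{"wx":0,"wy":0,"wz":0,"dx":1,"dy":-1,"dz":40,"jaw":32},{"wx":0,"wy":0,"wz":0,"dx":0,"dy":0,"dz":38,"jaw":32},{"wx":0,"wy":0,"wz":0,"dx":0,"dy":0,"dz":19,"jaw":32},{"wx":0,"wy":0,"wz":0,"dx":0,"dy":0,"dz":0,"jaw":32},{"wx":0,"wy":0,"wz":0,"dx":0,"dy":0,"dz":0,"jaw":32}]'; echo; python3 -m crank '[{"wx":0,"wy":0,"wz":0,"dx":0,"dy":0,"dz":2,"jaw":32},{"wx":0,"wy":0,"wz":0,"dx":0,"dy":0,"dz":0,"jaw":32},{"wx":0,"wy":0,"wz":0,"dx":0,"dy":0,"dz":0,"jaw":32}]'; echo; python3 -m crank '[{"wx":0,"wy":0,"wz":0,"dx":0,"dy":0,"dz":1,"jaw":32},{"wx":0,"wy":0,"wz":0,"dx":0,"dy":0,"dz":0,"jaw":32},{"wx":0,"wy":0,"wz":0,"dx":0,"dy":0,"dz":0,"jaw":32}]'
```

```text
time: 35.02
eef_pos: [0.4756, 0.3323, 0.0696]
tool_rot: [2.255, 2.187, 0.003]
wrist_force: [-0.5, -0.5, -0.8]
grip_width: 0.464
finger_force: 60.8

time: 35.4
eef_pos: [0.4747, 0.3319, 0.0666]
tool_rot: [2.254, 2.188, 0.001]
wrist_force: [0.1, 0.8, -1.6]
grip_width: 0.463
finger_force: 60.8

time: 35.78
eef_pos: [0.4745, 0.3318, 0.0652]
tool_rot: [-2.255, -2.188, 0.0]
wrist_force: [0.3, -0.6, -1.3]
grip_width: 0.462
finger_force: 60.8
```

```bash
python3 -m crank '[{"wx":0,"wy":0,"wz":0,"dx":0,"dy":0,"dz":1,"jaw":32},{"wx":0,"wy":0,"wz":0,"dx":0,"dy":0,"dz":0,"jaw":32},{"wx":0,"wy":0,"wz":0,"dx":0,"dy":0,"dz":0,"jaw":32}]'
```

```text
time: 36.15
eef_pos: [0.4746, 0.3321, 0.0648]
tool_rot: [2.254, 2.188, 0.0]
wrist_force: [-1.5, -1.4, 5.5]
grip_width: 0.463
finger_force: 61.6
```

```bash
python3 -m crank '[{"wx":0,"wy":0,"wz":0,"dx":0,"dy":0,"dz":0,"jaw":44},{"wx":0,"wy":0,"wz":0,"dx":0,"dy":0,"dz":0,"jaw":54},{"wx":0,"wy":0,"wz":0,"dx":0,"dy":0,"dz":0,"jaw":64},{"wx":0,"wy":0,"wz":0,"dx":0,"dy":0,"dz":-20,"jaw":64},{"wx":0,"wy":0,"wz":0,"dx":0,"dy":0,"dz":-50,"jaw":64}]'; echo; python3 -m crank '[{"wx":0,"wy":0,"wz":0,"dx":0,"dy":0,"dz":-55,"jaw":64},{"wx":0,"wy":0,"wz":0,"dx":0,"dy":0,"dz":-55,"jaw":64},{"wx":0,"wy":0,"wz":0,"dx":-55,"dy":0,"dz":0,"jaw":64},{"wx":0,"wy":0,"wz":0,"dx":-55,"dy":0,"dz":0,"jaw":64},{"wx":0,"wy":0,"wz":0,"dx":-55,"dy":0,"dz":0,"jaw":64}]'; echo; python3 -m crank '[{"wx":0,"wy":0,"wz":0,"dx":-55,"dy":0,"dz":0,"jaw":64},{"wx":0,"wy":0,"wz":0,"dx":-55,"dy":0,"dz":0,"jaw":64},{"wx":0,"wy":0,"wz":0,"dx":-55,"dy":0,"dz":0,"jaw":64},{"wx":0,"wy":0,"wz":0,"dx":0,"dy":0,"dz":0,"jaw":64},{"wx":0,"wy":0,"wz":0,"dx":0,"dy":0,"dz":0,"jaw":64}]'; python3 - <<'E'
from h import *
im2,P=pts("top"); im,_=pts("scene"); cv2.imwrite("pics/t8.png",np.hstack([cv2.resize(im2[100:280],(400,141)),cv2.resize(im,(188,141))])[:,:,::-1]); cv2.imwrite("pics/t8.png",np.vstack([im2[100:285],im[90:384]])[:,:,::-1])
E
```

```text
time: 36.78
eef_pos: [0.4734, 0.3309, 0.1343]
tool_rot: [-2.254, -2.188, 0.006]
wrist_force: [1.1, 0.3, 0.2]
grip_width: 0.749
finger_force: 0.0

time: 37.4
eef_pos: [0.4695, 0.1655, 0.2457]
tool_rot: [2.253, 2.188, 0.002]
wrist_force: [1.0, -0.2, 0.2]
grip_width: 0.749
finger_force: 0.0

time: 38.02
eef_pos: [0.4648, 0.0027, 0.2452]
tool_rot: [2.254, 2.188, 0.002]
wrist_force: [0.4, 0.8, 0.4]
grip_width: 0.748
finger_force: 0.0
```

View pics/t8.png

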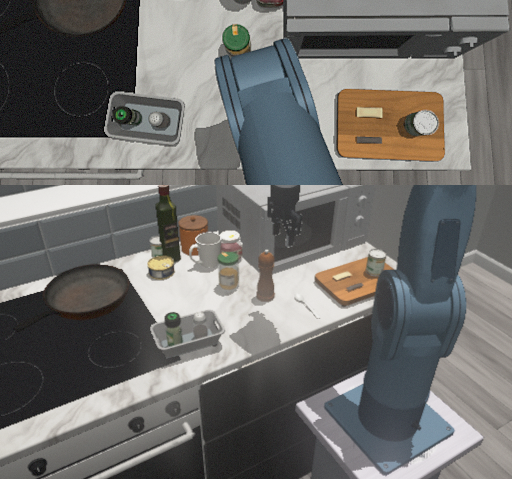

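Both kits are complete: tin upright at (423,122) with both sticks flat on the board, jar (125,115) and shaker (157,120) upright in the caddy. Honey jar, mill and spoon have not moved, and the arm is clear.

```bash
python3 -c "
from station import manip
print(manip.job_done())"
```

```text
the job is handed in; nothing more can be done
None
```

I made up both kits and handed the job in at about 38 s: the upright tin and both flat sticks are on the board, and the shaker and spice jar stand upright in the caddy; no verdict came back.

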